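Confirm a pick at the packing bench

TASK

Confirm this order at the pick rack: gently press the white button in front of the bin with the flat round tins all the way in, so that it stays in, and then do the same with the button in front of the bin with the tall glass jars. Leave the buttons of the other two bins out, do not move or pick up any of the goods or the things lying on the bench, and finish with the hand clear of everything.

Things in the scene. Friction and masses are not known exactly. Their poses are not given: they have to be found in the camera images.
- rack: fixed low plywood board 290 (x) x 640 (y) x 12 mm thick on which four pick stations stand side by side, 150 mm apart, in an order that changes from run to run; origin at the centre of its underside, on the bench; its x axis points away from the button side
- tins_station: fixed pick station holding the two flat round metal tins: a grey open bin 140 (x) x 125 (y), walls 4 thick and 60 high (front 35), and before it (-x) a black button block 66 x 64 x 30 high.. Origin at the centre of the bin's underside (12 above the bench), x axis pointing from the button to the bin. The button's axis is 110 from the origin along -x, 40 clear of the bin's front wall (all in mm)
- tins_button (a joint): confirm button of the station with the two flat round metal tins: a round white cap of diameter 32 mm, pressed straight down. 0 = out (cap 14 mm proud of its block), 0.008 m = fully in. It resists with about 3 N over the whole travel, has no spring, stays where it is left, and stops hard at the end; over 40 N on the station would damage it
- tins_button_top (a point): centre of the top face of that button, 56 mm above the bench while out, 48 mm when fully in; moves with the button
- tin_1: flat round plain metal tin, diameter 90, height 26, the lower of two stacked in their bin, mm; loose, to be left alone; origin at the centre of its underside
- tin_2: flat round plain metal tin, diameter 90, height 26, the upper of two stacked in their bin, mm; loose, to be left alone; origin at the centre of its underside
- jars_station: fixed pick station holding the two tall round glass jars: a grey open bin 140 (x) x 125 (y), walls 4 thick and 60 high (front 35), and before it (-x) a black button block 66 x 64 x 30 high.. Origin at the centre of the bin's underside (12 above the bench), x axis pointing from the button to the bin. The button's axis is 110 from the origin along -x, 40 clear of the bin's front wall (all in mm)
- jars_button (a joint): confirm button of the station with the two tall round glass jars: a round white cap of diameter 32 mm, pressed straight down. 0 = out (cap 14 mm proud of its block), 0.008 m = fully in. It resists with about 3 N over the whole travel, has no spring, stays where it is left, and stops hard at the end; over 40 N on the station would damage it
- jars_button_top (a point): centre of the top face of that button, 56 mm above the bench while out, 48 mm when fully in; moves with the button
- jar_1: upright round glass jar with steel cap, diameter 52, height 95, one of two side by side in their bin, mm; loose, to be left alone; origin at the centre of its underside
- jar_2: upright round glass jar with steel cap, diameter 52, height 95, one of two side by side in their bin, mm; loose, to be left alone; origin at the centre of its underside
- bars_station: fixed pick station holding the two flat oblong boxes: a grey open bin 140 (x) x 125 (y), walls 4 thick and 60 high (front 35), and before it (-x) a black button block 66 x 64 x 30 high.. Origin at the centre of the bin's underside (12 above the bench), x axis pointing from the button to the bin. The button's axis is 110 from the origin along -x, 40 clear of the bin's front wall (all in mm)
- bars_button (a joint): confirm button of the station with the two flat oblong boxes: a round white cap of diameter 32 mm, pressed straight down. 0 = out (cap 14 mm proud of its block), 0.008 m = fully in. It resists with about 3 N over the whole travel, has no spring, stays where it is left, and stops hard at the end; over 40 N on the station would damage it
- bars_button_top (a point): centre of the top face of that button, 56 mm above the bench while out, 48 mm when fully in; moves with the button
- bar_1: flat oblong cardboard box 110 x 75 x 16, the lower of two stacked in their bin, mm; loose, to be left alone; origin at the centre of its underside
- bar_2: flat oblong cardboard box 110 x 75 x 16, the upper of two stacked in their bin, mm; loose, to be left alone; origin at the centre of its underside
- cubes_station: fixed pick station holding the two small cubic boxes: a grey open bin 140 (x) x 125 (y), walls 4 thick and 60 high (front 35), and before it (-x) a black button block 66 x 64 x 30 high.. Origin at the centre of the bin's underside (12 above the bench), x axis pointing from the button to the bin. The button's axis is 110 from the origin along -x, 40 clear of the bin's front wall (all in mm)
- cubes_button (a joint): confirm button of the station with the two small cubic boxes: a round white cap of diameter 32 mm, pressed straight down. 0 = out (cap 14 mm proud of its block), 0.008 m = fully in. It resists with about 3 N over the whole travel, has no spring, stays where it is left, and stops hard at the end; over 40 N on the station would damage it
- cubes_button_top (a point): centre of the top face of that button, 56 mm above the bench while out, 48 mm when fully in; moves with the button
- cube_1: cardboard cube of 54, one of two side by side in their bin, mm; loose, to be left alone; origin at the centre of its underside
- cube_2: cardboard cube of 54, one of two side by side in their bin, mm; loose, to be left alone; origin at the centre of its underside
- tape_roll: loose roll of brown tape lying flat on the bench on the robot's side of the rack: outer diameter 84, hole 60, height 40 mm; to be left alone; origin at the centre of its underside
- marker: loose black marker lying on the bench on the robot's side of the rack, 133 long, 16 thick (mm), along its x axis; to be left alone; origin on its underside near mid-length
- stapler: loose dark stapler standing on the bench on the robot's side of the rack, 128 long (x), 34 wide, 53 high (mm); to be left alone; origin at the centre of its underside

How it is judged:
By the outcome, as a careful person would: the job done as asked, in the order asked, and still so for the second after the job is handed in, with the robot touching nothing.
It also fails if it takes over 38 s, if anything falls off the work surface, if the arm or the gripper's body presses on something with over 40 N, if the wrist force passes 120 N, or if a joint passes its speed limit or range.

ROBOT

A 6-joint arm with a two-finger parallel gripper is mounted at the origin on the work surface. World frame = base frame: x ahead of the robot, y to its left, z up, the work surface at z = 0. Lengths are in m, angles in rad, forces in N, time in s.
With the tool pointing down it reaches from about 0.35 to 0.85 m from the base axis. Payload 8.1 kg.
Tool frame: the origin (TCP) lies midway between the tips of the shut fingers; the grasp point (between the pads) lies 19 mm behind it; z points along the fingers, y is the line along which they close (so a half turn about z gives the same grasp; the last joint's range is limited). The gripper opens to 85 mm and grips with 20 to 120 N. Pads are 22 mm wide; open, the fingers measure 114 mm over their backs; the gripper's body (76 mm by 85 mm) begins 54 mm behind the grasp point. The pads swing forward as they close: fully open they stand 13 mm farther back than shut.
Start: joints at [1.154, 0.13, 1.488, -0, 1.523, -0.085], TCP at [0.195, 0.567, 0.231] pointing down, gripper open.
Joint ranges: [-2.96, 2.96], [-0.89, 2.26], [0.02, 2.5], [-1.34, 4.48], [0, 2.73], [-2.66, 2.66]. Speed limits (rad/s): [2.39, 2.39, 2.79, 3.14, 3.14, 3.14].

INTERFACE

Orientations are given as a unit quaternion [x, y, z, w].
In Python, from cell import * gives the robot as it stands. The module is installed in compiled form; this text tells all that it offers.
- The arm moves only by the shell command python3 -m crank 'ROWS' [FORCE]. ROWS is text: rows parted by semicolons, each of 7 numbers parted by spaces: the closure in counts, from 0 (fully open) to 255 (shut), then the shift along the tool's x, y, z in cm, then the turn, a rotation vector about the tool's x, y, z in degrees. A call has 1 to 20 rows; each row shifts and turns the commanded pose from where the row before left it, along the tool's axes as they then stand; what a row does not reach is not made up. A row lasts 1/10 s, in which the tool goes at most 50 mm and 8.59 degrees, less where a joint would pass 70% of its speed; a pose out of reach is approached as far as the arm can. A call is refused whole if a number of a shift passes 5 or a number of a turn 8.59, either way. A call with a gripper value outside its range is refused whole. The fingers move at their own pace and stop on an object; FORCE is the grip in N (left out, the last holds). Time passes only in rows, so rows that do not move let the fingers close. It gives the time, the measured TCP pose, the force, the opening and the grip force at its end, in the units of the state.
- read_state(): the state, without advancing time (a new reading comes with each control period).
- snapshot(name): name is "scene" or "top" or "wrist"; returns the picture (420x560x3 uint8, blue, green, red); there is no depth.
- camera_info(name): a dict with "fx", "fy", "cx", "cy" (pixels), "k1" (the pictures are not rectified: a ray, as slopes to the right and down, at radius r is drawn at 1 + k1 r^2 times it, then the intrinsics apply), "rvec" (rotation vector, rad) and "tvec" (3), from world to camera coordinates, as OpenCV has them. Camera axes: x right, y down, z forward; pixel columns grow to the right and rows downward; lengths in m; the calibration is good to about 2 mm. A picture is of the moment at which its call begins: read the wrist's pose just before it. camera_info takes no time and is no camera call; for the wrist camera it gives the pose at the moment of the call.
- job_done(): hands the job in; it is judged then, once.
The state is a dict: "time_s": time; "joint_pos": joint angles; "joint_velocities": joint speeds; "tau": joint torques, N m; "tool_pos": TCP position; "tcp_rot": TCP orientation; "contact_force": force on the tool from outside, world axes, zero at the start; "torque": the same for the moment, N m; "finger_gap": finger opening in m; "grip_force": force on a finger pad.
Only numpy, scipy, OpenCV 4.12 (cv2) and the standard library are available. Lean on these libraries where they do the work, as an engineer would, in place of code of your own. Each camera call takes 0.05 s, during which the arm holds its last target. There are 200 camera calls.

## Working session

There is one attempt and no reset: what is moved stays moved. The work goes in short steps, Python scripts to look and compute and a shell command to move; the robot and the scene stay as the last step left them, time stands still between calls to the robot, and variables do not carry over. Pictures are saved under pics/ and viewed, at most 10 in all, crops included, and the job is handed in when it is done.

```bash
mkdir -p pics; python3 - <<'E'
from cell import *
import cv2
for n in("scene","top"):
    cv2.imwrite(f"pics/{n}.png",snapshot(n)); print(n,camera_info(n))
s=read_state();print(s["time_s"],s["tool_pos"],s["tcp_rot"],s["contact_force"],s["finger_gap"])
E
```

```text
scene {'fx': 405.0920106520607, 'fy': 405.0920106520607, 'cx': 279.90540916643266, 'cy': 214.51095408359367, 'k1': 0.013720761355535958, 'rvec': array([ 1.92276224,  1.78557027, -0.59581504]), 'tvec': array([-0.05832677, -0.39729586,  1.11157178])}
top {'fx': 451.1778179033255, 'fy': 451.1778179033255, 'cx': 284.54237143934597, 'cy': 212.93794152885906, 'k1': 0.031134564535660807, 'rvec': array([ 2.13870806, -2.17847945,  0.14330531]), 'tvec': array([0.00761183, 0.5412858 , 0.85628362])}
0.1 [0.19522984 0.5668292  0.23035338] [ 1.65138802e-01  9.86269980e-01 -8.13661165e-04 -2.03619957e-04] [ 0.74055485 -0.96490216 -0.56412101] 0.08544068890727043
```

View pics/scene.png

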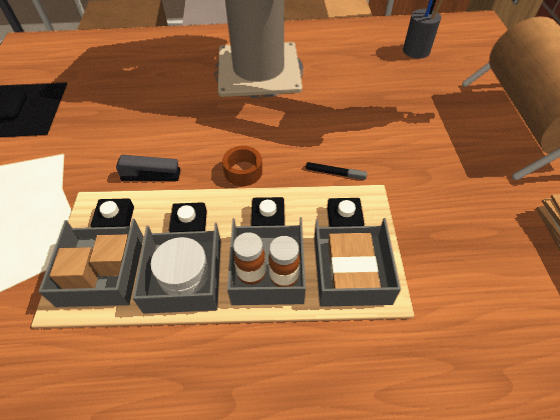

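View pics/top.png

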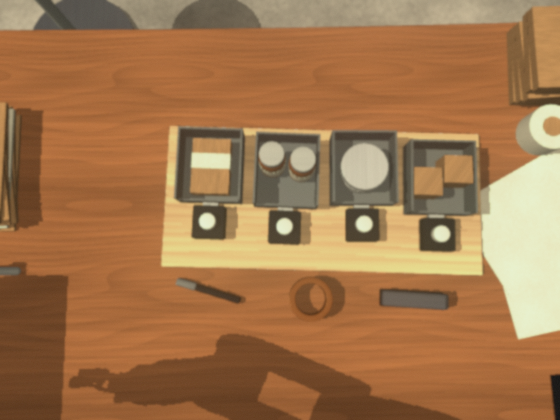

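The scene view, left to right, shows cubes, tins (button about 187,214), jars (button about 267,208) and bars. The top view shows the reverse order, with jars' button at about (285,227) and tins' at about (362,225). Next I'll measure all four caps in both views.

```bash
cat > h.py <<'E'
from cell import *
import cv2, numpy as np
def cap(img,u,v,r=14):
    w=img[v-r:v+r,u-r:u+r].astype(int)
    m=(w.min(2)>130).astype(np.uint8)
    n,l,s,c=cv2.connectedComponentsWithStats(m)
    i=1+np.argmax(s[1:,4]); return c[i]+[u-r,v-r],s[i]
def ray(name,p):
    c=camera_info(name);q=(np.array(p)-[c["cx"],c["cy"]])/[c["fx"],c["fy"]]
    x=q.copy()
    for _ in range(9): x=q/(1+c["k1"]*x@x)
    R=cv2.Rodrigues(c["rvec"])[0]; d=R.T@np.r_[x,1]; return -R.T@c["tvec"],d/np.linalg.norm(d)
def plane(name,p,z):
    o,d=ray(name,p);return o+d*(z-o[2])/d[2]
E
python3 - <<'E'
from h import *
S=dict(bars=(346,208),jars=(267,208),tins=(187,214),cubes=(109,209)); T=dict(bars=(207,221),jars=(285,227),tins=(362,225),cubes=(441,234))
a=cv2.imread("pics/scene.png");b=cv2.imread("pics/top.png")
np.set_printoptions(precision=4,suppress=True)
for k in S:
    p,s1=cap(a,*S[k]);q,s2=cap(b,*T[k])
    o1,d1=ray("scene",p);o2,d2=ray("top",q)
    t=np.linalg.lstsq(np.c_[d1,-d2],o2-o1,rcond=None)[0]
    A,B=o1+d1*t[0],o2+d2*t[1]
    print(k,p,s1,q,s2,"top@.056",plane("top",q,.056)[:2],"scene@.056",plane("scene",p,.056)[:2],"tri",(A+B)/2,"gap",np.linalg.norm(A-B))
E
```

```text
bars [346.9635 206.9323] [  7   6  17  16 192] [206.5048 220.5673] [  6   6  16  16 208] top@.056 [0.5265 0.1477] scene@.056 [0.5289 0.1479] tri [0.5269 0.1484 0.0532] gap 0.0003732713677720203
jars [267.8653 206.6321] [  7   6  16  16 193] [283.8398 225.7913] [  5   5  16  16 206] top@.056 [ 0.5137 -0.0004] scene@.056 [0.5165 0.0001] tri [ 0.5141 -0.0001  0.0528] gap 0.000533505478897376
tins [186.1111 212.6481] [  4   5  18  17 216] [363.5714 223.5   ] [  8   5  16  16 210] top@.056 [ 0.5154 -0.1535] scene@.056 [ 0.5186 -0.1526] tri [ 0.5157 -0.1539  0.0523] gap 0.000638874061503733
cubes [108.9266 208.3303] [  5   6  19  16 218] [441.     233.4215] [  6   6  17  16 223] top@.056 [ 0.4937 -0.3003] scene@.056 [ 0.497  -0.2982] tri [ 0.4939 -0.3009  0.0522] gap 0.0015198480681797952
```

Tins' button is at about (0.516, -0.1535) and jars' at about (0.514, 0.000). Spacing and height agree with the data given. I'll shut the fingers and traverse high above the goods to the tins' button.

```bash
python3 -m crank '255 -2.7 -2.9 0 0 0 0;255 -2.7 -2.9 0 0 0 0;255 -2.7 -2.9 0 0 0 0;255 -2.7 -2.9 0 0 0 0;255 -2.7 -2.9 0 0 0 0;255 -2.7 -2.9 0 0 0 0;255 -2.7 -2.9 0 0 0 0;255 -2.7 -2.9 0 0 0 0;255 -2.7 -2.9 0 0 0 0;255 -2.7 -2.9 0 0 0 0;255 -2.7 -2.9 0 0 0 0;255 -2.7 -2.9 0 0 0 0;255 -2.7 -2.9 0 0 0 0;255 -2.7 -2.9 0 0 0 0;255 -2.7 -2.9 0 0 0 0;255 -2.7 -2.9 0 0 0 0;255 -2.7 -2.9 0 0 0 0;255 -2.7 -2.9 0 0 0 0;255 -2.7 -2.9 0 0 0 0;255 0 0 0 0 0 0' 20
cat > d.py <<'E'
import sys
from h import *
from scipy.spatial.transform import Rotation as Ro
s=read_state();g=np.array([float(v) for v in sys.argv[1:4]])
print("t",s["time_s"],"tcp",s["tool_pos"].round(4) if hasattr(s["tool_pos"],"round") else s["tool_pos"],"F",np.round(s["contact_force"],1))
R=Ro.from_quat(s["tcp_rot"]);print("tilt axis z",R.as_matrix()[:,2].round(4),"tool shift cm",(R.inv().apply(g-s["tool_pos"])*100).round(2))
E
python3 d.py .516 -.1535 .1
```

```text
time_s: 2.1
tool_pos: [0.5015, -0.1247, 0.2303]
tcp_rot: [0.167, 0.986, -0.001, -0.0]
contact_force: [-0.1, 0.2, 0.2]
finger_gap: -0.0001
grip_force: 0.0
t 2.1 tcp [ 0.5015 -0.1247  0.2303] F [-0.1  0.2  0.2]
tilt axis z [-0.0011 -0.001  -1.    ] tool shift cm [-2.33 -2.23 13.03]
```

```bash
python3 -m crank '255 -1.15 -1.1 1 0 0 0;255 -1.15 -1.1 2 0 0 0;255 0 0 3 0 0 0;255 0 0 3 0 0 0;255 0 0 3 0 0 0;255 0 0 1 0 0 0;255 0 0 0 0 0 0;255 0 0 0 0 0 0'
python3 - <<'E'
from h import *
cv2.imwrite("pics/s2.png",snapshot("scene")[130:330,60:340].repeat(2,0).repeat(2,1))
E
python3 d.py .516 -.1535 .056
```

```text
time_s: 2.9
tool_pos: [0.5162, -0.1491, 0.1026]
tcp_rot: [0.165, 0.986, -0.0, 0.001]
contact_force: [-0.0, -0.5, -0.1]
finger_gap: 0.0002
grip_force: 0.0
t 2.95 tcp [ 0.5167 -0.1493  0.1033] F [-0.3 -0.1  0.1]
tilt axis z [ 2.6e-03 -9.0e-04 -1.0e+00] tool shift cm [-0.05 -0.42  4.73]
```

View pics/s2.png

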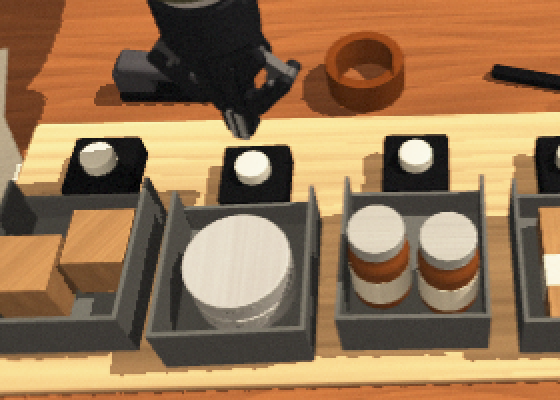

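The shut fingertips, at crop pixel (240,130), are over the tins' button at (252,167). I'll correct y by 4 mm and descend to just above the cap.

```bash
python3 -m crank '255 0 -0.4 0.7 0 0 0;255 0 0 1 0 0 0;255 0 0 1 0 0 0;255 0 0 1 0 0 0;255 0 0 0.5 0 0 0;255 0 0 0 0 0 0;255 0 0 0 0 0 0'
python3 d.py .516 -.1535 .056
python3 -m crank '255 0 0 0.1 0 0 0;255 0 0 0.1 0 0 0;255 0 0 0.1 0 0 0;255 0 0 0.1 0 0 0;255 0 0 0.1 0 0 0;255 0 0 0.1 0 0 0;255 0 0 0.1 0 0 0;255 0 0 0.1 0 0 0;255 0 0 0 0 0 0'
```

```text
time_s: 3.65
tool_pos: [0.5142, -0.1528, 0.0592]
tcp_rot: [0.165, 0.986, 0.0, -0.0]
contact_force: [0.7, -0.2, 0.4]
finger_gap: 0.0001
grip_force: 0.0
t 3.65 tcp [ 0.5142 -0.1528  0.0592] F [ 0.7 -0.2  0.4]
tilt axis z [-4.e-04  1.e-04 -1.e+00] tool shift cm [-0.19 -0.01  0.32]
time_s: 4.55
tool_pos: [0.5144, -0.1529, 0.0513]
tcp_rot: [0.165, 0.986, -0.0, 0.0]
contact_force: [0.8, -0.8, 1.0]
finger_gap: -0.0
grip_force: 0.6
```

```bash
for i in 1; do python3 -m crank '255 0 0 0.05 0 0 0;255 0 0 0.05 0 0 0;255 0 0 0.05 0 0 0;255 0 0 0.05 0 0 0;255 0 0 0.05 0 0 0'; python3 -m crank '255 0 0 0.05 0 0 0'; done
```

```text
time_s: 5.05
tool_pos: [0.5144, -0.1529, 0.0489]
tcp_rot: [0.165, 0.986, -0.0, 0.0]
contact_force: [0.2, 0.4, 2.8]
finger_gap: 0.0001
grip_force: 1.4
time_s: 5.15
tool_pos: [0.5144, -0.1529, 0.0484]
tcp_rot: [0.165, 0.986, -0.0, 0.0]
contact_force: [1.3, -0.3, 2.7]
finger_gap: 0.0003
grip_force: 1.4
```

Contact shows about 3 N, as stated. I'll keep going in small steps until the stop shows as a rise in force.

```bash
python3 -m crank '255 0 0 0.03 0 0 0;255 0 0 0 0 0 0'|egrep 'tool|cont'; python3 -m crank '255 0 0 0.03 0 0 0;255 0 0 0 0 0 0'|egrep 'tool|cont'
```

```text
tool_pos: [0.5144, -0.1529, 0.0481]
contact_force: [0.8, -0.9, 2.7]
tool_pos: [0.5144, -0.1529, 0.048]
contact_force: [0.6, -0.2, 5.9]
```

```bash
python3 -m crank '255 0 0 0.03 0 0 0;255 0 0 0 0 0 0'|egrep 'tool|cont'
```

```text
tool_pos: [0.5144, -0.1529, 0.048]
contact_force: [-0.6, 0.7, 7.8]
```

Hard stop at z = 0.048 with 7.8 N, so tins' button is fully in. Lift, then over to the jars' button.

```bash
python3 -m crank '255 0 0 -0.5 0 0 0;255 0 0 -1.5 0 0 0;255 0 0 -2 0 0 0;255 0 0 -2 0 0 0;255 0.8 2.4 0 0 0 0;255 0.8 2.4 0 0 0 0;255 0.8 2.4 0 0 0 0;255 0.8 2.4 0 0 0 0;255 0.8 2.4 0 0 0 0;255 0.8 2.4 0 0 0 0;255 0 0 0 0 0 0;255 0 0 0 0 0 0;255 0 0 0 0 0 0' | egrep 'time|tool|cont'
python3 - <<'E'
from h import *
cv2.imwrite("pics/s3.png",snapshot("scene")[130:330,60:340].repeat(2,0).repeat(2,1))
E
python3 d.py .5143 0 .059
```

```text
time_s: 7.05
tool_pos: [0.5158, -0.0017, 0.1078]
contact_force: [0.9, -0.4, 0.2]
t 7.1 tcp [ 0.5158 -0.0018  0.1077] F [ 0.5 -0.9 -0.7]
tilt axis z [ 2.e-04 -3.e-04 -1.e+00] tool shift cm [0.21 0.13 4.87]
```

View pics/s3.png

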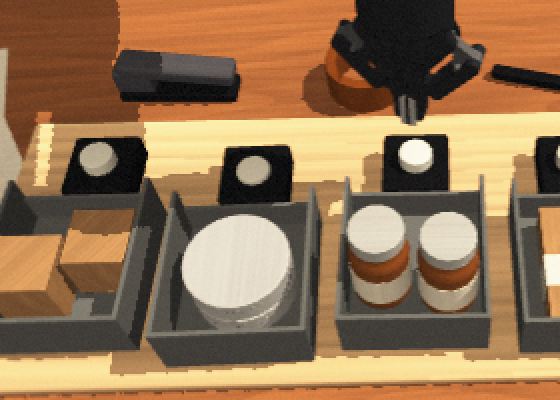

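The tins' cap at crop pixel (253,170) sits lower than before, the fingers are over the jars' button at (415,155), and the goods haven't moved. Now pressing the jars' button.

```bash
python3 -m crank '255 0.2 0.1 0.8 0 0 0;255 0 0 1 0 0 0;255 0 0 1 0 0 0;255 0 0 1 0 0 0;255 0 0 0.8 0 0 0;255 0 0 0.2 0 0 0;255 0 0 0 0 0 0' | egrep 'tool|cont'
python3 -m crank '255 0 0 0.1 0 0 0;255 0 0 0.1 0 0 0;255 0 0 0.1 0 0 0;255 0 0 0.1 0 0 0;255 0 0 0.1 0 0 0;255 0 0 0.1 0 0 0;255 0 0 0.1 0 0 0;255 0 0 0.1 0 0 0;255 0 0 0 0 0 0'| egrep 'tool|cont'
```

```text
tool_pos: [0.5138, 0.0006, 0.0588]
contact_force: [0.0, 0.3, -0.5]
tool_pos: [0.5144, 0.0005, 0.0514]
contact_force: [1.2, 0.8, 1.0]
```

```bash
python3 -m crank '255 0 0 0.05 0 0 0;255 0 0 0.05 0 0 0;255 0 0 0.05 0 0 0;255 0 0 0.05 0 0 0;255 0 0 0.05 0 0 0;255 0 0 0.05 0 0 0;255 0 0 0 0 0 0'|egrep 'tool|cont'; python3 -m crank '255 0 0 0.03 0 0 0;255 0 0 0 0 0 0'|egrep 'tool|cont'; python3 -m crank '255 0 0 0.03 0 0 0;255 0 0 0 0 0 0'|egrep 'tool|cont'
```

```text
tool_pos: [0.5143, 0.0005, 0.0484]
contact_force: [1.9, -0.5, 1.7]
tool_pos: [0.5143, 0.0005, 0.0481]
contact_force: [1.9, -0.3, 2.3]
tool_pos: [0.5143, 0.0005, 0.048]
contact_force: [1.1, -0.2, 5.1]
```

```bash
python3 -m crank '255 0 0 0.03 0 0 0;255 0 0 0 0 0 0'|egrep 'tool|cont';  python3 -m crank '255 0 0 0.02 0 0 0;255 0 0 0 0 0 0'|egrep 'tool|cont'
python3 -m crank '255 0 0 -0.5 0 0 0;255 0 0 -1.5 0 0 0;255 0 0 -3 0 0 0;255 0 0 -3 0 0 0;255 0 0 -3 0 0 0;255 0 0 -3 0 0 0;255 2 0 -3 0 0 0;255 3 0 0 0 0 0;255 3 0 0 0 0 0;255 3 0 0 0 0 0;255 0 0 0 0 0 0;255 0 0 0 0 0 0;255 0 0 0 0 0 0'|egrep 'time|tool|cont'
python3 - <<'E'
from h import *
a=snapshot("scene")
for k,u,v in(("bars",346,208),("jars",267,209),("tins",187,215),("cubes",109,209)):
    p,s=cap(a,u,v);print(k,p,s,plane("scene",p,.056)[:2],plane("scene",p,.048)[:2])
cv2.imwrite("pics/s4.png",a)
E
```

```text
tool_pos: [0.5144, 0.0005, 0.048]
contact_force: [0.6, -0.8, 7.4]
tool_pos: [0.5144, 0.0005, 0.048]
contact_force: [-1.9, -0.4, 9.2]
time_s: 11.5
tool_pos: [0.4106, 0.0362, 0.2178]
contact_force: [0.1, -0.6, -0.8]
bars [346.94240838 206.97382199] [  7   6  17  17 191] [0.52903317 0.14782143] [0.52308583 0.14981007]
jars [267.58857143 208.40571429] [  7   7  16  14 175] [ 0.5206632  -0.00062969] [ 0.51460531 -0.00060187]
tins [186.3423913  214.42934783] [  5   7  17  14 184] [ 0.52278006 -0.15190738] [ 0.51675013 -0.15387772]
cubes [108.91121495 208.57943925] [  5   6  19  17 214] [ 0.49759101 -0.29810772] [ 0.49122837 -0.30200915]
```

View pics/s4.png

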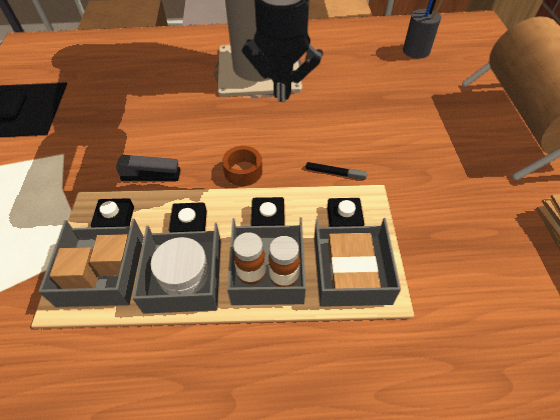

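Tins' cap at (186,214) and jars' cap at (268,208) have each dropped about 2 px and are in. The bars' and cubes' caps are unchanged, nothing else has moved, and the hand is clear.

```bash
python3 -c "
from cell import *
print(job_done())"
```

```text
the job is handed in; nothing more can be done
None
```

I pressed the tins' button and then the jars' button down to their hard stops (under 10 N); the final picture shows both still in, the other two out, nothing moved and the hand clear, and the job is handed in at about 11.5 s.

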